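# Load a tip box past the spring gate of its lane

## Robot

A 6-joint arm with a two-finger parallel gripper is mounted at the origin on a cart in front of the work surface, level with it; the furniture and walls round the work are solid. World frame = base frame: x ahead of the robot, y to its left, z up, the work surface at z = 0. Lengths are in m, angles in rad, forces in N, time in s.
With the tool pointing down it reaches from about 0.35 to 0.85 m from the base axis. Payload 8.1 kg.
Tool frame: the origin (TCP) lies at the very end of the fingers, on their centre line; the grasp point (between the pads) lies 19 mm behind it (pinch_z is the distance from the TCP to the grasp point, in m); z points along the fingers, y is the direction in which the jaws open and shut (so a half turn about z gives the same grasp; the last joint's range is limited). The gripper opens to 93 mm and grips with 3 to 60 N. Pads are 15 mm wide; open, the fingers measure 128 mm over their backs; the gripper's body (75 mm by 188 mm) begins 65 mm behind the grasp point.
Start: joints at [1.159, 0.13, 1.488, -0, 1.523, -0.085], TCP at [0.193, 0.568, 0.219] pointing down, gripper open.
Joint ranges: [-2.96, 2.96], [-0.89, 2.26], [0.02, 2.5], [-1.34, 4.48], [0, 2.73], [-2.66, 2.66]. Speed limits (rad/s): [2.39, 2.39, 2.79, 3.14, 3.14, 3.14].

## Interface

Orientations are given as a rotation vector (axis times angle).
In Python, from plant import * gives the robot as it stands.
- The arm moves only by the tool move_arm, never from a script. Its argument "series" is a list of rows, each a list of 7 numbers: the shift along the tool's x, y, z each as a share of 10 cm, from -1 to 1, then the turn, a rotation vector about the tool's x, y, z each as a share of 180 degrees, from -1 to 1, then the opening, from -1 (shut) to 1 (fully open). In form: [[dx, dy, dz, rx, ry, rz, jaw], ...]. A call has 1 to 8 rows; each row is the pose to reach, as a shift and turn from the pose commanded when the call began, along the tool's axes at that moment, turning the shorter way round; what a row does not reach only later rows make up. A row lasts 1/10 s, in which the tool goes at most 50 mm and 8.59 degrees, less where a joint would pass 70% of its speed; a pose out of reach is approached as far as the arm can. A call with a number of a shift or a turn outside -1 to 1 is refused whole. A call with a gripper value outside its range is refused whole. The fingers move at their own pace and stop on an object; "squeeze" is the grip in N (left out, the last holds). Time passes only in rows, so rows that repeat a pose let the fingers close. It gives the time, the measured TCP pose, the force and the opening at its end, in the units of the state.
- read_state(): the state, without advancing time (a new reading comes with each control period).
- read_camera(name): name is "side" or "top"; returns a dict with "frame" (384x512x3 uint8, red, green, blue), "K" (3x3 intrinsics, pixels), "k1" (the pictures are not rectified: a ray, as slopes to the right and down, at radius r is drawn at 1 + k1 r^2 times it, then the intrinsics apply), "rvec" (rotation vector, rad) and "tvec" (3), from world to camera coordinates, as OpenCV has them. Camera axes: x right, y down, z forward; pixel columns grow to the right and rows downward; lengths in m; the calibration is good to about 2 mm. A picture is of the moment at which its call begins. There is no depth.
- close_job(): hands the job in, once; it reports no verdict.
The state is a dict: "t": time; "q": joint angles; "dq": joint speeds; "joint_torque": joint torques, N m; "tool_pos": TCP position; "orientation": TCP orientation; "force": force on the tool from outside, world axes, zero at the start; "wrist_torque": the same for the moment, N m; "opening": finger opening in m.
Only numpy, scipy, OpenCV 4.12 (cv2) and the standard library are available. Lean on these libraries where they do the work, as an engineer would, in place of code of your own. Each camera call takes 0.05 s, during which the arm holds its last target.

## Task

With one fingertip press down the long bar beside the lane and keep it down, so that the spring gate stays open, while the other finger pushes the pipette tip box along the lane past the gate until it is home against the end wall; then let the bar go so that the gate springs shut behind the box. Only push the box, never grip or lift it, and do not let the gate drop onto it on the way. Leave the timer, the jar and the marker alone.

Things in the scene. Friction and masses are not known exactly. Their poses are not given: they have to be found in the camera images.
- tip_lane: Aluminium channel fixed on the worktop. Origin: on the worktop (z = 0), lane centre line, plane of the gate. +x: direction in which the box is pushed; +y: side of gate and bar; z up. Lane floor at z = 4 mm. Channel y = -46 to +46 mm between two rails, 6 mm thick, tops at z = 24 mm. Open entry end at x = -245 mm, end wall (44 mm high) with its inner face at x = +131 mm.
- hinge_line (a point): Point of the gate's hinge line in the plane of the gate, at lane x = 0, y = +60 mm, z = 40 mm. The hinge line runs along the lane, in bearing blocks with tops at z = 48 mm, y = +52 to +68 mm. Axes as the lane's.
- gate (a joint): Gate angle, rad: 0 shut (spring), 1.15 stop, fully open; bar and leaf turn together. Bar axis at lane y = 60 + 40 cos(0.70 - q), z = 40 + 40 sin(0.70 - q) mm for angle q: the bar's top is at z = 73 mm shut, 45 mm at 0.74 rad, 37 mm at 0.95, 30 mm at the stop; its y goes from 91 to 99 mm. From 0.74 rad on the leaf is clear of the box.
- leaf_tip (a point): Inner end of the gate's leaf, a steel tab 6 mm thick (lane x = -3 to +3 mm). Shut, it reaches over the rail to y = +24 mm at z = 59 to 68 mm and blocks the box. It swings up and outwards across the lane, never above z = 88 mm; held open it stays within y = +84 mm.
- bar_middle (a point): Straight round steel rod that opens the gate when pressed down: 14 mm in diameter, 282 mm long, parallel to the lane, lane x = -237 to +45 mm, on a thin arm at each end (x = -235 and +43 mm). This point: middle of the rod, on its axis, at lane x = -96 mm. Pressing takes 2 to 5 N; released, it springs up and the gate shuts.
- tip_box: Closed box of pipette tips, blue with a clear lid, 90 x 120 x 70 mm, 0.18 to 0.35 kg, loose on the lane floor before the gate. Origin: centre of its underside. Its y axis (120 mm length) points along the lane's +x: flat rear face 60 mm behind the origin, front face 60 mm ahead. Solid width 82 mm. Home, its origin is at lane x = +71 mm.
- timer: Bystander: white timer, 70 x 64 x 17 mm, lying on the worktop on the bar's side of the lane. Origin: centre of its underside.
- dropper_jar: Bystander: screw-top jar, 62 mm in diameter, 80 mm tall, on the worktop on the bar's side beyond the gate. Origin: centre of its underside.
- marker_blue: Bystander: marker pen, 136 mm long (along its y), 18 mm thick, lying on the worktop on the bar's side. Origin: centre of its underside.
There are look-alikes about, which are no part of the job. Leave any yellow look-alike of the tip_box alone.

How it is judged:
By the outcome, as a careful person would: the job done as asked, in the order asked, and still so for the second after the job is handed in, with the robot touching nothing.
It also fails if it takes over 40 s, if anything falls off the work surface, if the arm or the gripper's body presses on something with over 40 N, if the wrist force passes 120 N, or if a joint passes its speed limit or range.

## Working session

There is one attempt and no reset: what is moved stays moved. The work goes in short steps, Python scripts to look and compute and a tool call to move; the robot and the scene stay as the last step left them, time stands still between calls to the robot, and variables do not carry over. Pictures are saved under pics/ and viewed, and the job is handed in when it is done.

Besides the shell and the picture viewer there is one more tool, called as name([rows], argument=value, ...), one row to a line, values as JSON. move_arm: Moves the arm, as the interface text tells. Shift numbers are shares of 10 cm and turn numbers shares of 180 degrees, none past 1 either way. Its arguments: {"type":"object","properties":{"series":{"type":"array","items":{"type":"array","items":{"type":"number"}}},"squeeze":{"type":"number"}},"required":["series"]}

```bash
ls; mkdir -p pics
python3 - <<'E'
from plant import *
import cv2
print(read_state())
for n in("side","top"):
    c=read_camera(n); print(n,c["K"],c["k1"],c["rvec"],c["tvec"])
    cv2.imwrite(f"pics/{n}0.png",cv2.resize(c["frame"][:,:,::-1],(800,600),interpolation=cv2.INTER_CUBIC))
    cv2.imwrite(f"pics/{n}0raw.png",c["frame"][:,:,::-1])
E
```

```text
pics
{'t': 0.0, 'q': array([ 1.15861823e+00,  1.31158968e-01,  1.48927611e+00,  4.87926510e-06,
        1.52300316e+00, -8.54409195e-02]), 'dq': array([-1.14453182e-03, -6.73644202e-05,  7.36790550e-04, -9.12816633e-04,
       -2.00380373e-03, -9.41272624e-04]), 'joint_torque': array([-2.95872167e-03, -5.59816110e+01, -4.91775441e+01,  7.64684030e-02,
        3.48849292e-02, -1.97260083e-04]), 'tool_pos': array([0.19234312, 0.56773072, 0.21759051]), 'orientation': array([-5.10883094e-01, -3.09930798e+00,  2.80746687e-03]), 'force': array([-0.36775937, -0.00652791,  0.11947817]), 'wrist_torque': array([ 0.06135632, -0.015307  ,  0.01877158]), 'opening': 0.09306670472166122}
side [[473.51719778   0.         260.90311006]
 [  0.         473.51719778 194.17572649]
 [  0.           0.           1.        ]] 0.035752831264235035 [ 2.03120343 -0.63263564  0.3654557 ] [-0.27971281  0.3216198   0.43541498]
top [[377.99960843   0.         256.14163665]
 [  0.         377.99960843 192.17808104]
 [  0.           0.           1.        ]] -0.09746532674360303 [ 2.13156483 -2.11151382  0.19644564] [0.27946129 0.54446243 0.81989477]
```

View pics/side0.png

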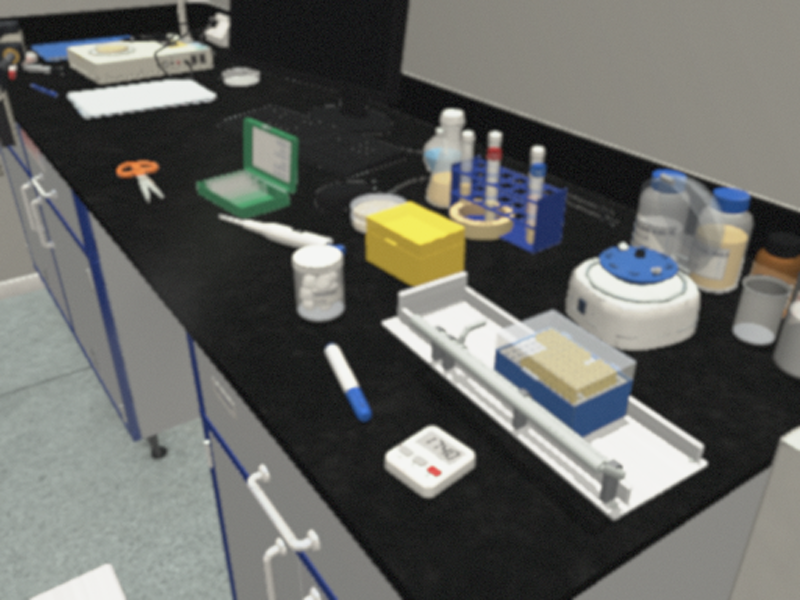

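View pics/top0.png

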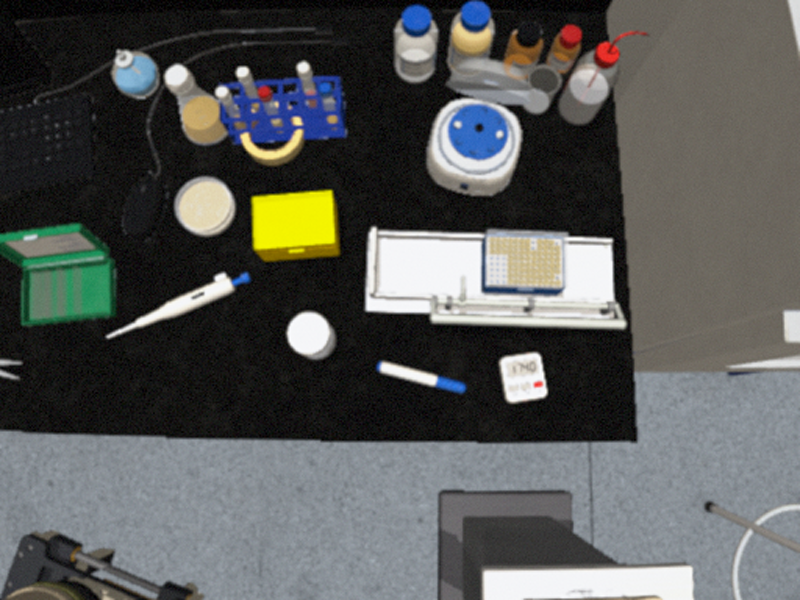

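Candidates for the box: the blue box with clear lid in the lane (top 525,262; side 565,370), the yellow look-alike box (top 296,225; side 415,245), and the blue tube rack (top 290,108). I choose the blue one in the lane and check it in a close crop.

Run:
```python
import cv2
a=cv2.imread("pics/top0raw.png")[140:215,228:408]; cv2.imwrite("pics/topc.png",cv2.resize(a,None,fx=4.4,fy=4.4,interpolation=cv2.INTER_CUBIC))
a=cv2.imread("pics/side0raw.png")[170:325,240:455]; cv2.imwrite("pics/sidec.png",cv2.resize(a,None,fx=3.7,fy=3.7,interpolation=cv2.INTER_CUBIC))
```

```text
(no output)
```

View pics/topc.png

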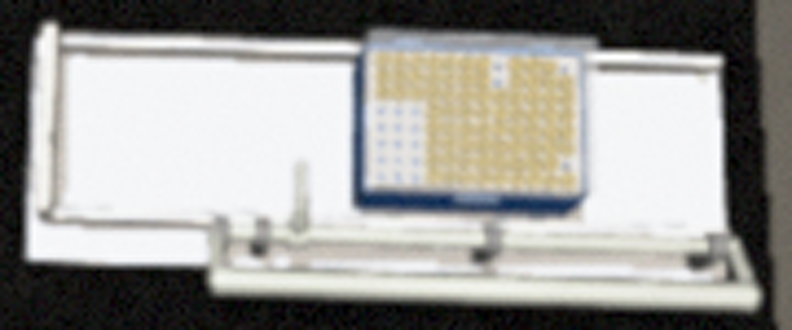

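View pics/sidec.png

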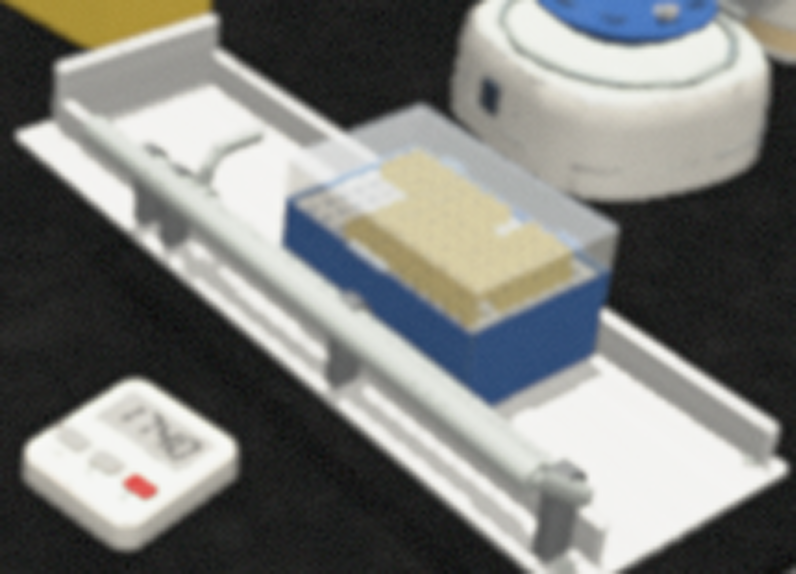

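```bash
cat > h.py <<'E'
import numpy as np, cv2, json
from plant import *
def cal(n):
    c=read_camera(n); return c
def dist(c): return np.array([c["k1"],0,0,0,0.])
def proj(c,P): return cv2.projectPoints(np.asarray(P,float).reshape(-1,1,3),c["rvec"],c["tvec"],c["K"],dist(c))[0].reshape(-1,2)
def ray(c,uv):
    d=cv2.undistortPoints(np.asarray(uv,float).reshape(-1,1,2),c["K"],dist(c)).reshape(-1,2)
    R=cv2.Rodrigues(c["rvec"])[0]; o=-R.T@c["tvec"]
    return o,(np.c_[d,np.ones(len(d))])@R
def onz(c,uv,z):
    o,d=ray(c,uv); z=np.broadcast_to(z,len(d)); return o+d*((z-o[2])/d[:,2])[:,None]
def l2w(p,P):
    P=np.asarray(P,float).reshape(-1,3); ca,sa=np.cos(p[2]),np.sin(p[2])
    return np.c_[p[0]+ca*P[:,0]-sa*P[:,1],p[1]+sa*P[:,0]+ca*P[:,1],P[:,2]]
def w2l(p,P):
    P=np.asarray(P,float).reshape(-1,3); ca,sa=np.cos(p[2]),np.sin(p[2]); d=P[:,:2]-p[:2]
    return np.c_[ca*d[:,0]+sa*d[:,1],-sa*d[:,0]+ca*d[:,1],P[:,2]]
def topc(u): return (np.array(u,float)+.5)/4.4-.5+[228,140]
def sidec(u): return (np.array(u,float)+.5)/3.7-.5+[240,170]
E
python3 - <<'E'
from h import *
from scipy.optimize import least_squares
T,S=cal("top"),cal("side")
A=.001*np.array([[45,90.6,65.8],[-237,90.6,65.8],[-245,-52,24],[-245,-46,24],[0,24,66]])
U=topc([[211,283],[760,294],[722,57],[722,70],[300,162]])
B=.001*np.array([[45,90.6,65.8],[-237,90.6,65.8],[-245,-49,24],[131,-46,44],[131,46,44],[0,24,66]])
V=sidec([[68,108],[588,485],[778,432],[217,20],[62,70],[262,136]])
f=lambda p:np.r_[proj(T,l2w(p,A))-U,proj(S,l2w(p,B))-V].ravel()
r=least_squares(f,[.5,0,1.57],loss="soft_l1"); p=r.x; print(p,np.round(f(p).reshape(-1,2),1))
np.save("lane.npy",p)
# box: top corners lid z=74 in top crop; bottom corners from side
print("lid top",np.round(w2l(p,onz(T,topc([[366,30],[598,38],[355,205],[580,215]]),[.074,.074,.004,.004]))*1e3))
print("side",np.round(w2l(p,onz(S,sidec([[492,403],[598,355],[422,103],[618,228]]),[.004,.004,.074,.074]))*1e3))
for n,z,uv in(("wall",0.,topc([[760,200]])),("wall",0.,topc([[785,320]]))): print(w2l(p,onz(T,uv,z)))
print(l2w(p,[[-.2,.0435,.1],[0.0035,.0435,.1]]))
E
```

```text
[0.60044726 0.19346545 1.56299228] [[  0.6   1. ]
 [ -0.9   0.4]
 [  1.5  -0.4]
 [  1.7  -1. ]
 [  0.2   0. ]
 [  5.    5.4]
 [-13.3  -1.8]
 [  1.9   0.1]
 [ -3.8  -0.1]
 [  0.4  -1. ]
 [ -1.1  -2.2]]
lid top [[ -34.  -46.   74.]
 [-156.  -44.   74.]
 [ -36.   33.    4.]
 [-162.   37.    4.]]
side [[-153.   16.    4.]
 [-156.  -46.    4.]
 [ -36.  -46.   74.]
 [-156.  -42.   74.]]
[[-0.26738163  0.02545294  0.        ]]
[[-0.27811122  0.0937054   0.        ]]
[[ 0.55538779 -0.00618899  0.1       ]
 [ 0.5569759   0.19730481  0.1       ]]
```

Run:
```python
from h import *
from scipy.optimize import least_squares
T,S=cal("top"),cal("side")
A=.001*np.array([[45,90.6,65.8],[-237,90.6,65.8],[-245,-52,24],[-245,-46,24],[0,24,66]])
U=topc([[211,283],[760,294],[722,57],[722,70],[300,162]])
B=.001*np.array([[-245,-49,24],[131,-46,44],[131,46,44],[0,24,66]])
V=sidec([[778,432],[217,20],[62,70],[262,136]])
f=lambda p:np.r_[proj(T,l2w(p,A))-U,proj(S,l2w(p,B))-V].ravel()
r=least_squares(f,[.5,0,1.57],loss="soft_l1"); p=r.x; print(p,np.round(f(p).reshape(-1,2),1))
np.save("lane.npy",p)
for n,c in(("T",T),("S",S)): print(n,-cv2.Rodrigues(c["rvec"])[0].T@c["tvec"])
print("base line",onz(T,np.array([[606,0],[612,90],[622,200],[635,365],[637,437]])/1.5625,0))
for h in(.0,.2,.4): print(h,onz(T,np.array([[640,370],[800,372],[730,370]])/1.5625,h))
# overlay
g=lambda pts,c,img,col:[cv2.circle(img,tuple(int(round(v*256)) for v in (u*1.5625+.28)),3*256,col,1,shift=8) for u in proj(c,l2w(p,pts))]
P=[]
for x in np.arange(-.237,.0451,.03133): P.append([x,.0906,.0658])
Q=[[x,s*.046,.024] for x in(-.245,.131) for s in(-1,1)]+[[.131,s*.046,.044] for s in(-1,1)]+[[0,.024,.0635],[0,.06,.04]]
for n,c in(("T",T),("S",S)):
    im=cv2.resize(c["frame"][:,:,::-1],(800,600),interpolation=cv2.INTER_CUBIC).copy()
    g(P,c,im,(0,0,255)); g(Q,c,im,(0,200,0))
    cv2.imwrite(f"pics/ov{n}.png",cv2.resize(im[200:340,350:650] if n=="T" else im[230:530,350:750],None,fx=2,fy=2))
```

```text
[0.60104017 0.19404829 1.55724687] [[ 0.1  0.6]
 [-1.3  0.8]
 [ 1.4 -0.1]
 [ 1.6 -0.7]
 [-0.1 -0.2]
 [ 1.4  0.2]
 [-3.4 -0.4]
 [ 0.7 -1.4]
 [-1.1 -2.5]]
T [0.37917458 0.28115665 0.90771303]
S [ 0.10844695 -0.33128071  0.49975704]
base line [[ 1.10841928e+00 -8.24237791e-02  1.11022302e-16]
 [ 9.24152848e-01 -7.69215287e-02  0.00000000e+00]
 [ 7.22780127e-01 -7.82109162e-02  0.00000000e+00]
 [ 4.52382886e-01 -8.17911949e-02  0.00000000e+00]
 [ 3.42142729e-01 -7.93052928e-02  1.11022302e-16]]
0.0 [[ 0.44460545 -0.08938834  0.        ]
 [ 0.44020561 -0.35881252  0.        ]
 [ 0.44423252 -0.23755106  0.        ]]
0.2 [[ 0.43018881 -0.0077447   0.2       ]
 [ 0.42675841 -0.21780559  0.2       ]
 [ 0.42989805 -0.12326214  0.2       ]]
0.4 [[ 0.41577216  0.07389894  0.4       ]
 [ 0.4133112  -0.07679865  0.4       ]
 [ 0.41556357 -0.00897322  0.4       ]]
```

View pics/ovS.png

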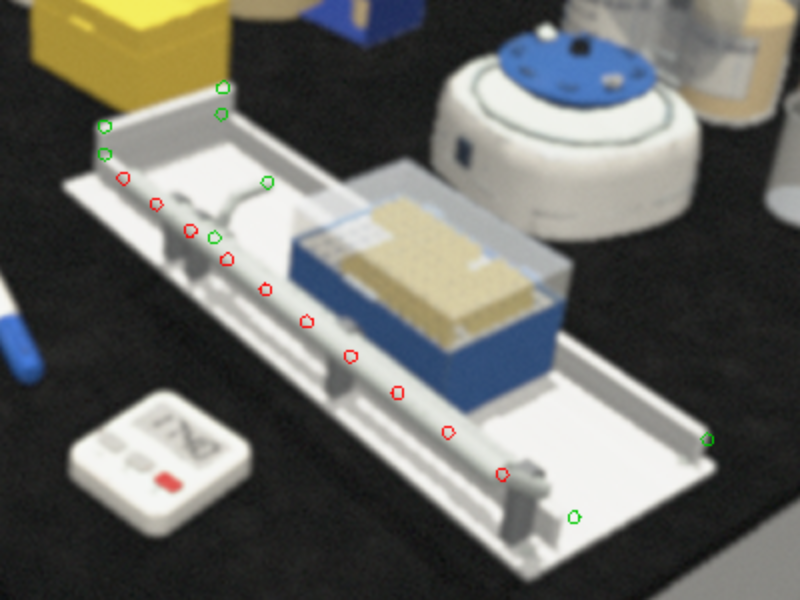

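View pics/ovT.png

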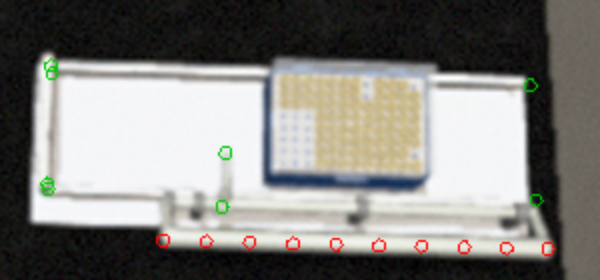

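Run:
```python
from h import *
T=cal("top"); p=np.load("lane.npy")
def w(a,z):
    W=onz(T,topc(a),z); d=W[1]-W[0]; print(np.arctan2(*( -d[:2])[::-1]) if d[1]<0 else 0, np.round(w2l(p,W)*1e3,1))
w([[62,33],[722,57]],.024); w([[62,47],[722,70]],.024); w([[211,283],[760,296]],.0658)
w([[211,270],[760,282]],.0658+.003);w([[211,297],[760,310]],.0658-.003)
print(read_state()["t"], l2w(p,[[-.168,.0435,.1]]))
```

```text
1.5457791331088269 [[ 127.7  -55.8   24. ]
 [-241.3  -51.6   24. ]]
1.547161347941809 [[ 127.5  -47.7   24. ]
 [-240.9  -44.    24. ]]
1.5548260582451414 [[  45.2   89.1   65.8]
 [-240.1   89.8   65.8]]
1.5569594177273258 [[  45.5   82.9   68.8]
 [-239.3   83.    68.8]]
1.5545122939247769 [[  45.    95.9   62.8]
 [-241.    96.7   62.8]]
0.35 [[0.55526792 0.02665309 0.1       ]]
```

```bash
cat >> h.py <<'E'
from scipy.spatial.transform import Rotation as Ro
LP=np.array([.601,.194,1.553])
def need(lane=None,full=True):
    s=read_state(); R=Ro.from_rotvec(s["orientation"])
    L=w2l(LP,s["tool_pos"])[0]*1e3
    print("t",round(s["t"],2),"lane TCP",np.round(L,1),"world",np.round(s["tool_pos"],3),"F",np.round(s["force"],1),"tau",np.round(s["wrist_torque"],1),"op",round(s["opening"],4),"q",np.round(s["q"],2))
    # target: z down, tool y along -lane y (world +x)
    a=LP[2]-np.pi/2
    y=np.array([np.cos(a),np.sin(a),0]);z=np.array([0,0,-1.]);x=np.cross(y,z)
    Rt=Ro.from_matrix(np.c_[x,y,z])
    print("tool x in lane",np.round(w2l(np.r_[0,0,LP[2]],R.as_matrix()[:,0]),3)," turn share",np.round((R.inv()*Rt).as_rotvec()/np.pi,3))
    if lane is not None:
        W=l2w(LP,np.array(lane)/1e3)[0]
        print("shift share",np.round(R.inv().apply(W-s["tool_pos"])*10,3))
E
python3 -c "
from h import *
need([-174,37,150])"
```

```text
t 0.35 lane TCP [366.8 415.  218.4] world [0.193 0.568 0.218] F [ 0.  -0.8 -1. ] tau [-0.  0. -0.] op 0.0929 q [ 1.16  0.13  1.49 -0.    1.52 -0.09]
tool x in lane [[0.304 0.953 0.   ]]  turn share [-0.     0.     0.402]
shift share [-5.246 -4.002  0.685]
```

move_arm([
  [-0.5,-0.38,0,0,0,0.1,1],
  [-1,-0.76,0,0,0,0.15,1],
  [-1,-0.76,0,0,0,0.2,1],
  [-1,-0.76,0,0,0,0.2,1],
])

```text
t: 0.75
tool_pos: [0.2649, 0.4617, 0.2188]
orientation: [1.417, 2.803, -0.0]
force: [0.1, 0.5, -1.3]
opening: 0.0932
```

```bash
python3 -c "
from h import *
need([-174,37,180])"
```

```text
t 0.75 lane TCP [261.7 340.8 218.8] world [0.265 0.462 0.219] F [ 0.1  0.5 -1.3] tau [-0.1  0.  -0.1] op 0.0932 q [ 0.95 -0.05  1.68 -0.    1.52  0.32]
tool x in lane [[ 0.795  0.607 -0.001]]  turn share [0.    0.    0.208]
shift share [-5.307 -0.231  0.393]
```

move_arm([
  [-0.5,-0.02,0,0,0,0.1,1],
  [-1,-0.04,0,0,0,0.15,1],
  [-1,-0.04,0,0,0,0.208,1],
  [-1,-0.04,0,0,0,0.208,1],
  [-1,-0.04,0,0,0,0.208,1],
])

```text
t: 1.25
tool_pos: [0.3202, 0.3813, 0.2188]
orientation: [-2.24, -2.203, -0.001]
force: [-0.4, -0.3, -0.2]
opening: 0.0929
```

```bash
python3 -c "
from h import *
need([-174,37,180])"
```

```text
t 1.25 lane TCP [182.3 284.1 218.8] world [0.32  0.381 0.219] F [-0.4 -0.3 -0.2] tau [-0.1  0.1 -0. ] op 0.0929 q [ 0.77 -0.15  1.77  0.    1.52  0.79]
tool x in lane [[1.    0.001 0.   ]]  turn share [ 0. -0.  0.]
shift share [-3.566  2.466  0.388]
```

move_arm([
  [-0.4,0.3,0,0,0,0,1],
  [-0.8,0.6,0,0,0,0,1],
  [-1,0.8,0,0,0,0,1],
])

```text
t: 1.55
tool_pos: [0.4, 0.2787, 0.2188]
orientation: [2.232, 2.21, 0.0]
force: [-0.7, 1.2, 0.2]
opening: 0.093
```

move_arm([
  [-0.4,0.3,0,0,0,0,1],
  [-0.8,0.6,0,0,0,0,1],
  [-1,0.8,0,0,0,0,1],
])

```text
t: 1.85
tool_pos: [0.4793, 0.1773, 0.2189]
orientation: [2.233, 2.208, 0.0]
force: [-0.3, 0.6, -0.3]
opening: 0.0931
```

move_arm([
  [-0.4,0.3,0,0,0,0,1],
  [-0.8,0.6,0,0,0,0,1],
  [-1,0.8,0.1,0,0,0,1],
  [-1,0.8,0.1,0,0,0,1],
])

```text
t: 2.25
tool_pos: [0.558, 0.0762, 0.207]
orientation: [-2.236, -2.206, 0.003]
force: [-1.4, 0.6, -0.3]
opening: 0.093
```

```bash
python3 -c "
from h import *
need([-174,37,120])"
```

```text
t 2.25 lane TCP [-118.5   40.9  207. ] world [0.558 0.076 0.207] F [-1.4  0.6 -0.3] tau [-0.1  0.1  0. ] op 0.093 q [ 0.05  0.04  1.61 -0.    1.5   0.06]
tool x in lane [[ 1.     0.004 -0.001]]  turn share [-0.     0.     0.001]
shift share [-0.554  0.038  0.871]
```

move_arm([
  [-0.3,0.04,0.2,0,0,0,1],
  [-0.55,0.04,0.5,0,0,0,1],
  [-0.55,0.04,0.9,0,0,0,1],
  [-0.55,0.04,0.9,0,0,0,1],
  [-0.55,0.04,0.9,0,0,0,1],
])

```text
t: 2.75
tool_pos: [0.5595, 0.0252, 0.1187]
orientation: [-2.23, -2.21, 0.002]
force: [-0.5, 0.3, 0.6]
opening: 0.0927
```

Run:
```python
from h import *
need([-174,37,73])
for n in("side","top"):
    f=read_camera(n)["frame"][:,:,::-1]
    f=f[150:345,250:510] if n=="side" else f[120:270,250:450]
    cv2.imwrite(f"pics/{n}1.png",cv2.resize(f,None,fx=3,fy=3,interpolation=cv2.INTER_CUBIC))
```

```text
t 2.75 lane TCP [-169.5   38.5  118.7] world [0.56  0.025 0.119] F [-0.5  0.3  0.6] tau [-0.   0.1 -0. ] op 0.0927 q [-0.05  0.09  1.71  0.    1.34 -0.04]
tool x in lane [[1.    0.009 0.   ]]  turn share [-0.001 -0.     0.003]
shift share [-0.046  0.015  0.457]
```

View pics/side1.png

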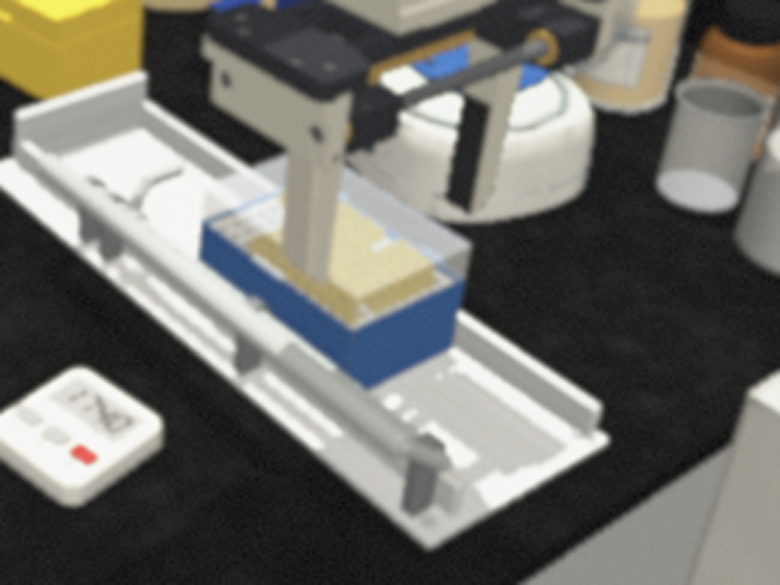

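View pics/top1.png

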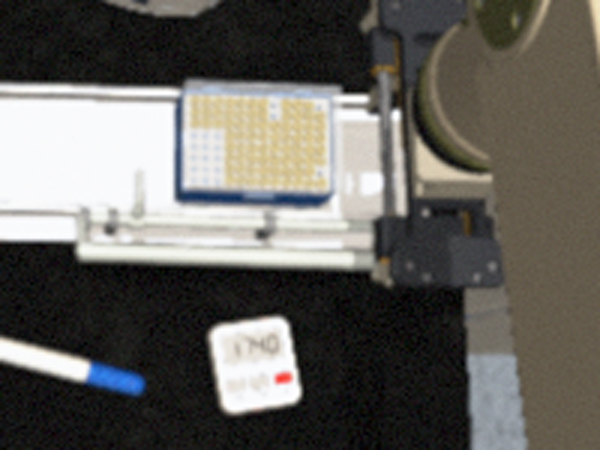

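Run:
```python
from h import *
for n,o in(("side",(250,150)),("top",(250,120))):
    c=read_camera(n)
    print(n,np.round((proj(c,l2w(LP,np.array([[-169.5,93.5,118],[-169.5,-16.5,118],[-169.5,91,73]])/1e3))-o)*3+1))
```

```text
side [[301. 275.]
 [469. 201.]
 [295. 351.]]
top [[382. 255.]
 [377. 106.]
 [363. 261.]]
```

move_arm([
  [-0.04,0,0,0,0,0,1],
  [-0.04,0,0.2,0,0,0.003,1],
  [-0.04,0,0.4,0,0,0.003,1],
  [-0.04,0,0.4,0,0,0.003,1],
])

```text
t: 3.35
tool_pos: [0.5585, 0.0205, 0.0765]
orientation: [-2.24, -2.198, 0.004]
force: [-0.9, 0.5, -0.7]
opening: 0.0931
```

Run:
```python
from h import *
need([-174,42,34])
for n in("side","top"):
    f=read_camera(n)["frame"][:,:,::-1]
    f=f[150:345,250:510] if n=="side" else f[120:270,250:450]
    cv2.imwrite(f"pics/{n}2.png",cv2.resize(f,None,fx=3,fy=3,interpolation=cv2.INTER_CUBIC))
```

```text
t 3.35 lane TCP [-174.2   39.4   76.5] world [0.558 0.021 0.076] F [-0.9  0.5 -0.7] tau [-0.1  0.   0. ] op 0.0931 q [-0.05  0.14  1.75 -0.    1.26 -0.04]
tool x in lane [[ 1.    -0.001  0.   ]]  turn share [-0.001 -0.    -0.   ]
shift share [ 0.002 -0.024  0.425]
```

View pics/side2.png

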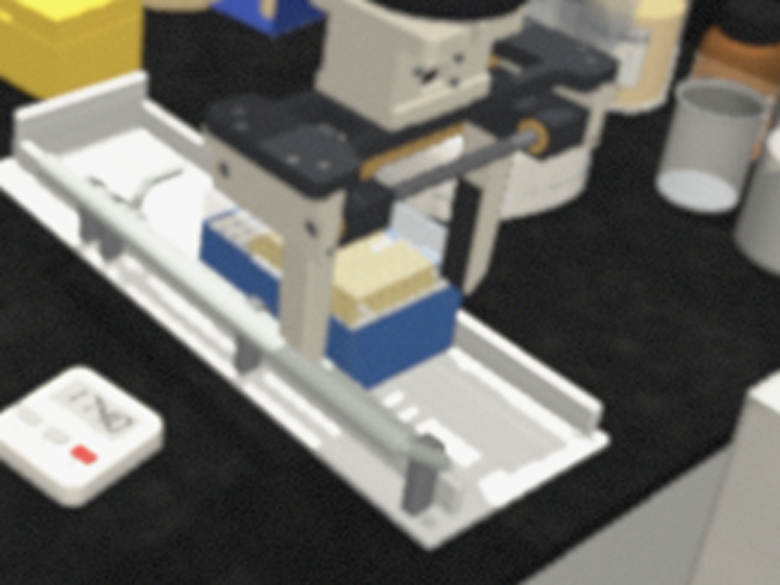

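move_arm([
  [0,0,0.05,0,0,0,1],
  [0,0,0.1,0,0,0,1],
  [0,0,0.12,0,0,0,1],
  [0,0,0.12,0,0,0,1],
])

```text
t: 3.85
tool_pos: [0.5604, 0.0205, 0.0666]
orientation: [2.242, 2.2, 0.0]
force: [0.1, 1.3, 0.6]
opening: 0.0932
```

Run:
```python
from h import *
need([-174,42,34])
for n in("side","top"):
    f=read_camera(n)["frame"][:,:,::-1]
    f=f[150:345,250:510] if n=="side" else f[120:270,250:450]
    cv2.imwrite(f"pics/{n}3.png",cv2.resize(f,None,fx=3,fy=3,interpolation=cv2.INTER_CUBIC))
```

```text
t 3.85 lane TCP [-174.2   37.5   66.6] world [0.56  0.021 0.067] F [0.1 1.3 0.6] tau [-0.   0.1 -0. ] op 0.0932 q [-0.05  0.15  1.75  0.    1.24 -0.04]
tool x in lane [[ 1.    -0.001  0.   ]]  turn share [ 0. -0. -0.]
shift share [ 0.002 -0.045  0.326]
```

View pics/side3.png

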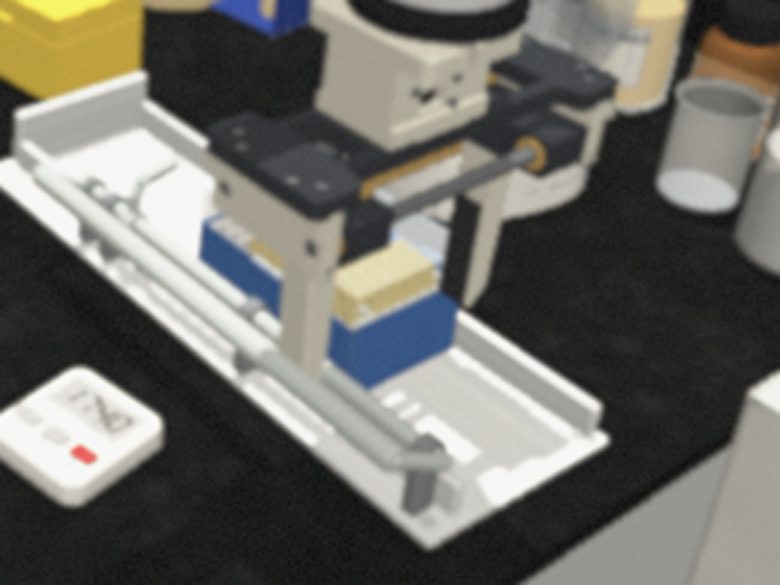

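move_arm([
  [0,-0.02,0.06,0,0,0,1],
  [0,-0.04,0.14,0,0,0,1],
  [0,-0.05,0.22,0,0,0,1],
  [0,-0.05,0.3,0,0,0,1],
  [0,-0.05,0.33,0,0,0,1],
  [0,-0.05,0.33,0,0,0,1],
])

```text
t: 4.55
tool_pos: [0.5552, 0.0206, 0.0331]
orientation: [-2.242, -2.2, 0.0]
force: [0.1, -0.4, 3.0]
opening: 0.0928
```

Run:
```python
from h import *
need([-164,43,34])
for n in("side","top"):
    f=read_camera(n)["frame"][:,:,::-1]
    f=f[150:345,250:510] if n=="side" else f[120:270,250:450]
    cv2.imwrite(f"pics/{n}4.png",cv2.resize(f,None,fx=3,fy=3,interpolation=cv2.INTER_CUBIC))
```

```text
t 4.55 lane TCP [-174.2   42.7   33.1] world [0.555 0.021 0.033] F [ 0.1 -0.4  3. ] tau [-0.1  0.2  0. ] op 0.0928 q [-0.06  0.18  1.79  0.    1.17 -0.04]
tool x in lane [[ 1.    -0.001  0.   ]]  turn share [-0. -0. -0.]
shift share [ 0.102 -0.003 -0.009]
```

View pics/side4.png

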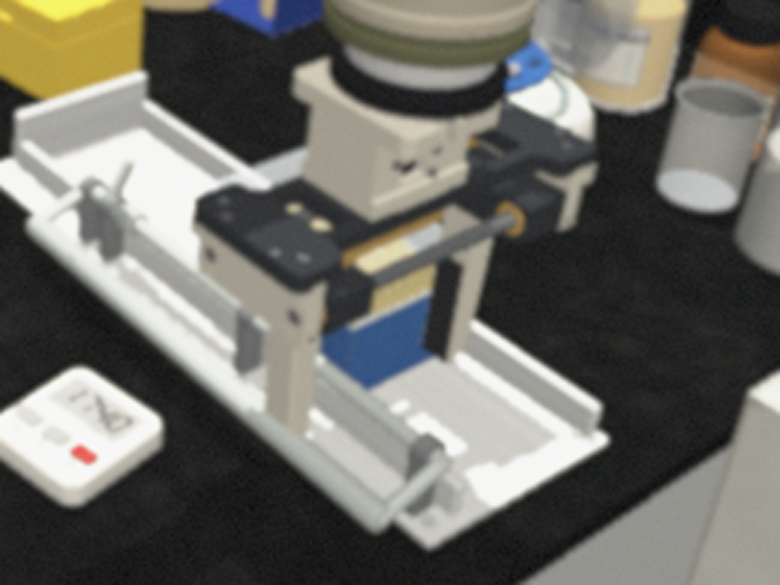

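View pics/top4.png

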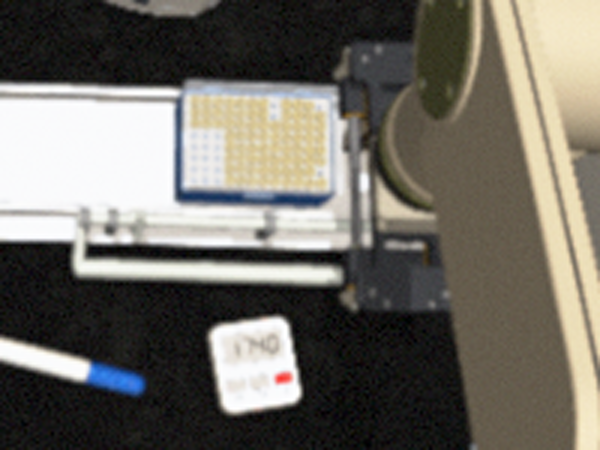

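move_arm([
  [0.05,0,0,0,0,0,1],
  [0.1,0,0,0,0,0,1],
  [0.15,0,0,0,0,0,1],
  [0.2,0,0,0,0,0,1],
  [0.25,0,0,0,0,0,1],
  [0.3,0,0,0,0,0,1],
  [0.35,0,0,0,0,0,1],
  [0.35,0,0,0,0,0,1],
])

```text
t: 5.45
tool_pos: [0.5562, 0.0566, 0.0338]
orientation: [-2.242, -2.201, -0.001]
force: [2.3, -0.7, 3.8]
opening: 0.093
```

Run:
```python
from h import *
need([3.5,43,34])
for n in("side","top"):
    f=read_camera(n)["frame"][:,:,::-1]
    f=f[150:345,250:510] if n=="side" else f[120:270,210:410]
    cv2.imwrite(f"pics/{n}5.png",cv2.resize(f,None,fx=3,fy=3,interpolation=cv2.INTER_CUBIC))
```

```text
t 5.45 lane TCP [-138.2   42.3   33.8] world [0.556 0.057 0.034] F [ 2.3 -0.7  3.8] tau [-0.1 -0.2  0. ] op 0.093 q [0.01 0.19 1.78 0.   1.18 0.03]
tool x in lane [[ 1.    -0.001  0.001]]  turn share [ 0. -0. -0.]
shift share [ 1.417e+00 -8.000e-03 -1.000e-03]
```

View pics/side5.png

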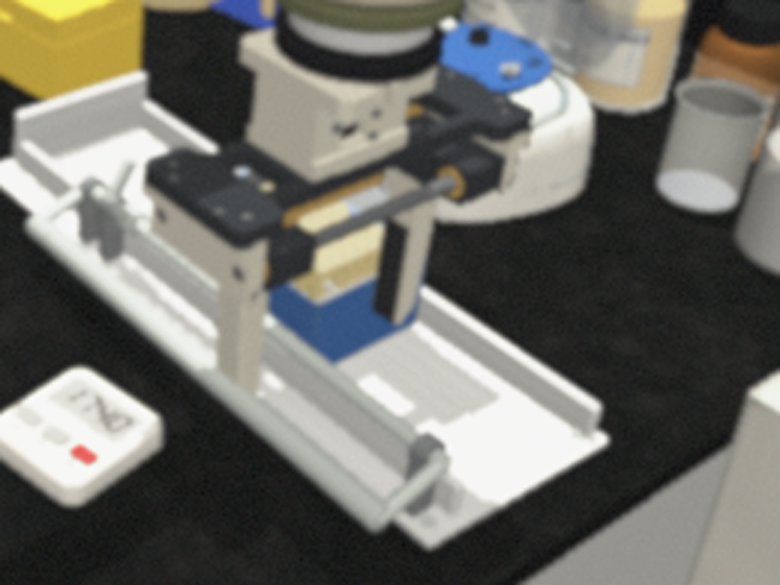

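View pics/top5.png

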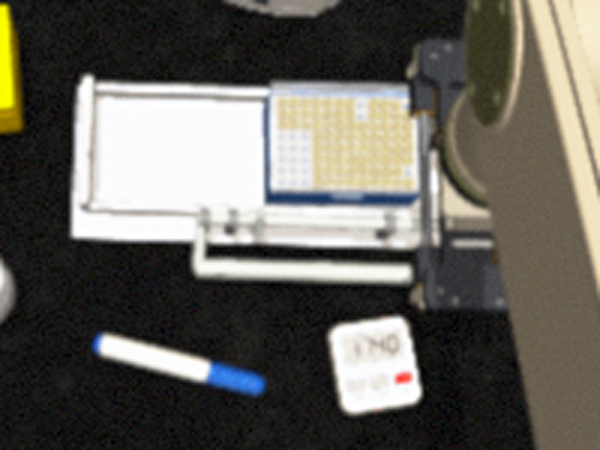

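move_arm([
  [0.1,0,0,0,0,0,1],
  [0.22,0,0,0,0,0,1],
  [0.34,0,0,0,0,0,1],
  [0.46,0,0,0,0,0,1],
  [0.58,0,0,0,0,0,1],
  [0.7,0,0,0,0,0,1],
  [0.82,0,0,0,0,0,1],
  [0.9,0,0,0,0,0,1],
])

```text
t: 6.35
tool_pos: [0.5575, 0.1458, 0.0336]
orientation: [2.242, 2.2, -0.001]
force: [0.5, -5.8, 5.1]
opening: 0.0926
```

move_arm([
  [0.06,0,0,0,0,0,1],
  [0.12,0,0,0,0,0,1],
  [0.18,0,0,0,0,0,1],
  [0.24,0,0,0,0,0,1],
  [0.3,0,0,0,0,0,1],
  [0.35,0,0,0,0,0,1],
  [0.4,0,0,0,0,0,1],
  [0.4,0,0,0,0,0,1],
])

```text
t: 7.15
tool_pos: [0.5581, 0.1859, 0.0334]
orientation: [-2.242, -2.2, 0.001]
force: [1.3, -1.9, 3.6]
opening: 0.0929
```

Run:
```python
from h import *
need([3.5,43,34])
for n in("side","top"):
    f=read_camera(n)["frame"][:,:,::-1]
    f=f[130:325,210:470] if n=="side" else f[120:270,210:410]
    cv2.imwrite(f"pics/{n}6.png",cv2.resize(f,None,fx=3,fy=3,interpolation=cv2.INTER_CUBIC))
```

```text
t 7.15 lane TCP [-8.8 42.7 33.4] world [0.558 0.186 0.033] F [ 1.3 -1.9  3.6] tau [-0.3 -0.   0. ] op 0.0929 q [0.23 0.26 1.69 0.   1.19 0.25]
tool x in lane [[ 1.    -0.001  0.   ]]  turn share [-0. -0. -0.]
shift share [ 0.123 -0.003 -0.006]
```

View pics/side6.png

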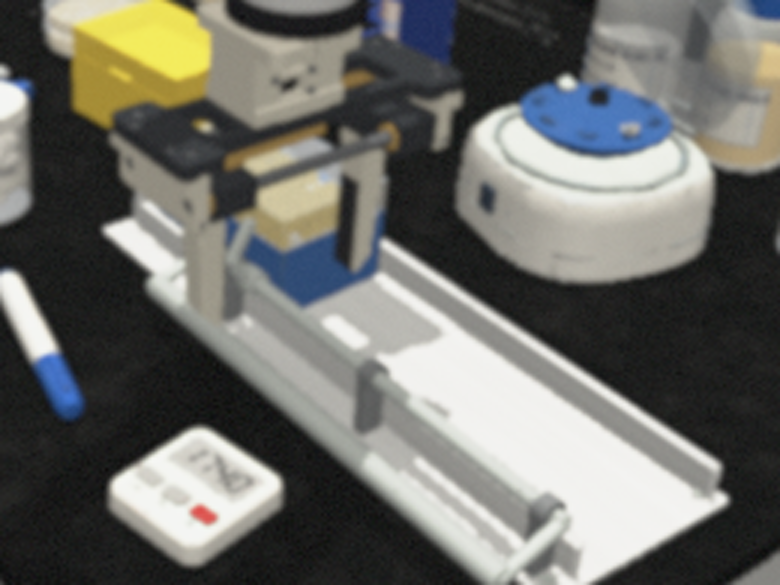

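View pics/top6.png

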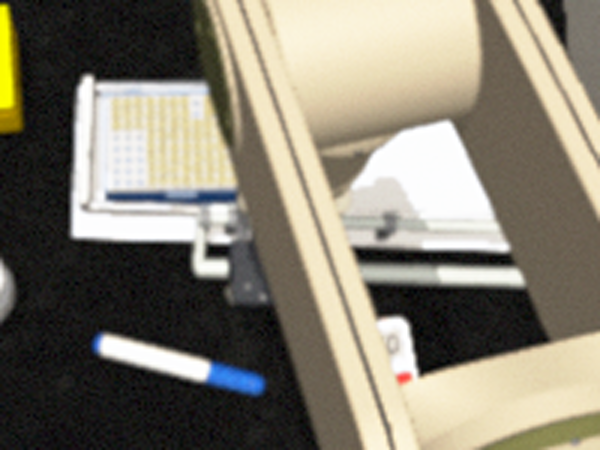

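move_arm([
  [0.03,0,0,0,0,0,1],
  [0.06,0,0,0,0,0,1],
  [0.08,0,0,0,0,0,1],
  [0.09,0,0,0,0,0,1],
  [0.09,0,0,0,0,0,1],
])

```text
t: 7.75
tool_pos: [0.5583, 0.1942, 0.0334]
orientation: [2.242, 2.2, -0.002]
force: [-0.2, -5.9, 4.1]
opening: 0.0925
```

move_arm([
  [0.01,0,0,0,0,0,1],
  [0.015,0,0,0,0,0,1],
  [0.015,0,0,0,0,0,1],
])

```text
t: 8.05
tool_pos: [0.5583, 0.1943, 0.0334]
orientation: [2.243, 2.199, -0.004]
force: [-1.7, -12.0, 6.7]
opening: 0.0927
```

move_arm([
  [0.01,0,0,0,0,0,1],
  [0.015,0,0,0,0,0,1],
  [0.015,0,0,0,0,0,1],
])

```text
t: 8.35
tool_pos: [0.5582, 0.1945, 0.0335]
orientation: [2.243, 2.197, -0.007]
force: [-3.4, -18.1, 8.8]
opening: 0.0928
```

Run:
```python
from h import *
need([3.5,43,34])
for n in("side","top"):
    f=read_camera(n)["frame"][:,:,::-1]
    f=f[130:260,210:370] if n=="side" else f[130:220,220:330]
    cv2.imwrite(f"pics/{n}7.png",cv2.resize(f,None,fx=4.5,fy=4.5,interpolation=cv2.INTER_CUBIC))
```

```text
t 8.35 lane TCP [-0.3 42.8 33.5] world [0.558 0.194 0.033] F [ -3.4 -18.1   8.8] tau [-2.9  0.4 -0.7] op 0.0928 q [ 0.25  0.27  1.68 -0.    1.19  0.27]
tool x in lane [[ 1.    -0.003 -0.005]]  turn share [-0.001  0.001 -0.001]
shift share [ 0.038 -0.003 -0.005]
```

View pics/side7.png

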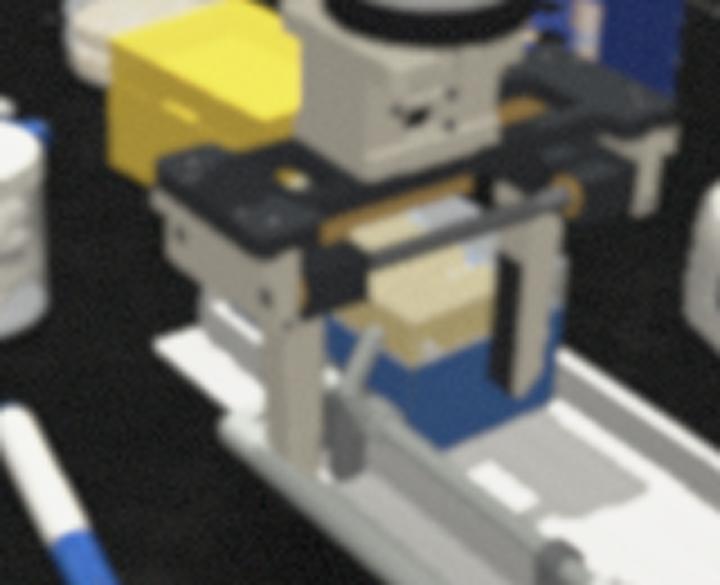

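View pics/top7.png

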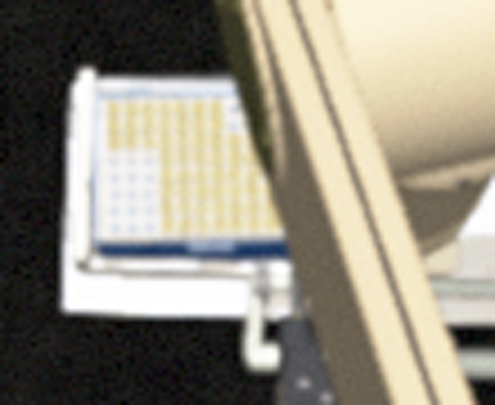

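move_arm([
  [-0.03,0,0,0,0,0,1],
  [-0.08,0,0,0,0,0,1],
  [-0.08,0,0,0,0,0,1],
])

```text
t: 8.75
tool_pos: [0.5585, 0.1898, 0.0336]
orientation: [-2.242, -2.2, -0.001]
force: [-0.2, 0.1, 2.0]
opening: 0.093
```

move_arm([
  [0,0,-0.06,0,0,0,1],
  [0,0.02,-0.14,0,0,0,1],
  [0,0.04,-0.22,0,0,0,1],
  [0,0.05,-0.3,0,0,0,1],
  [0,0.05,-0.38,0,0,0,1],
  [0,0.05,-0.5,0,0,0,1],
  [0,0.05,-0.75,0,0,0,1],
  [0,0.05,-1,0,0,0,1],
])

```text
t: 9.55
tool_pos: [0.5628, 0.1893, 0.1344]
orientation: [-2.242, -2.2, 0.002]
force: [0.6, -0.9, -0.2]
opening: 0.0927
```

move_arm([
  [0,0,-0.4,0,0,0,1],
  [-0.4,0,-0.6,0,0,0,1],
  [-0.8,0,-0.6,0,0,0,1],
  [-0.8,0,-0.6,0,0,0,1],
])

```text
t: 9.95
tool_pos: [0.5626, 0.1057, 0.1956]
orientation: [2.244, 2.195, 0.001]
force: [0.4, -0.2, -0.9]
opening: 0.093
```

Run:
```python
from h import *
need([3.5,43,34])
for n in("side","top"):
    f=read_camera(n)["frame"][:,:,::-1]
    f=f[130:290,190:390] if n=="side" else f[120:240,190:350]
    cv2.imwrite(f"pics/{n}8.png",cv2.resize(f,None,fx=3.6,fy=3.6,interpolation=cv2.INTER_CUBIC))
```

```text
t 9.95 lane TCP [-88.9  36.8 195.6] world [0.563 0.106 0.196] F [ 0.4 -0.2 -0.9] tau [-0.1  0.  -0. ] op 0.093 q [ 0.1   0.07  1.6  -0.    1.47  0.12]
tool x in lane [[ 1.    -0.004 -0.001]]  turn share [ 0.001  0.    -0.001]
shift share [ 0.926 -0.07   1.615]
```

View pics/side8.png

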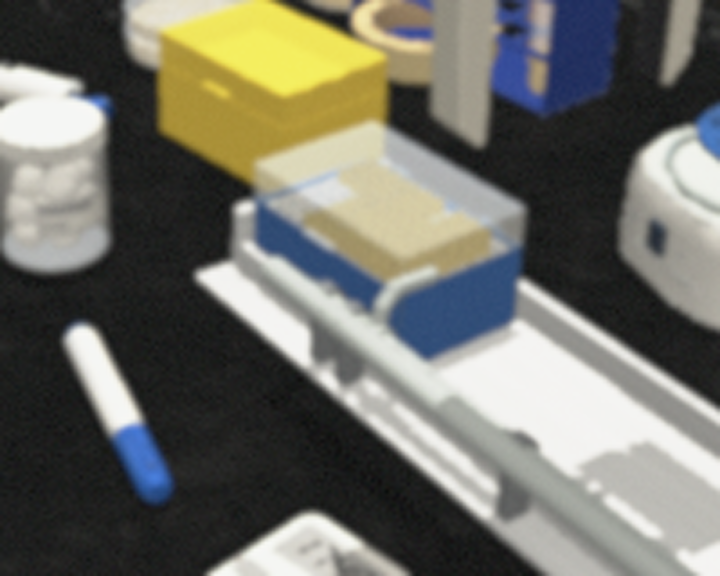

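View pics/top8.png

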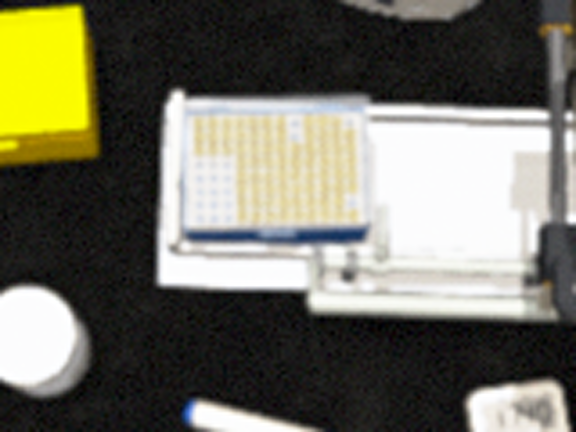

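Run:
```python
from h import *
c=read_camera("top")
uv=(np.array([[186,97],[368,97],[182,240],[366,240],[382,205]],float)+.5)/3.6-.5+[190,120]
print(np.round(w2l(LP,onz(c,uv,[.074,.074,.004,.004,.064]))*1e3))
print(close_job())
```

```text
[[126. -41.  74.]
 [ 10. -44.  74.]
 [129.  38.   4.]
 [  4.  35.   4.]
 [ -0.  24.  64.]]
the job is handed in; nothing more can be done
None
```

The pipette tip box is home against the end wall with the gate shut behind it, and I handed the job in at about 10 s of the 40 s limit.

- **Pressing:** One fingertip pressed the bar down until its top was at about 33 mm, which is fully clear for the box. It stayed down for the whole push.
- **Pushing:** The other finger pushed the blue box along the lane. The pushing force rose to about 18 N with no further movement, which I took as contact with the end wall.
- **Releasing:** I backed the pusher off about 5 mm with the bar still down, then lifted so the gate sprang shut, and moved the arm clear.

**Last checks:**
- **Box:** The top camera put its rear face at about lane x = +4 to +10 mm (+11 expected) and its front at +126 to +129 mm (+131 expected). My lane fit was also a few mm off on the lane's own edges, and the picture shows the box flush with the wall, so I treat this as measurement error.
- **Gate:** The leaf tip was at x ≈ 0, y ≈ +24 mm, which is its shut position, behind the box.
- **Surroundings:** The wrist force was near zero with nothing touched. The jar, marker, timer and yellow box looked undisturbed, though the timer was only partly in the last pictures.

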